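# Push the food dish through the crate's swing flap

### The job

Push the little ceramic food dish from the crate's front ledge through the self-closing flap into the crate: first open the flap with one finger of the gripper and keep that finger on it while the other finger pushes the dish through the doorway. Leave the dish standing upright inside, far enough in that the flap swings fully shut behind it, and take the fingers away. Only push: do not lift, carry or tip the dish, and leave the dome, the willow ring, the comb and the scoop where they are.

Things in the scene. Friction and masses are not known exactly. Their poses are not given: they have to be found in the camera images.
- crate: Low mint green plastic crate, open above, fixed to the board. Origin: centre of the doorway, at board height; x points through the doorway into the crate, y left, z up. A flat 6 mm floor plate without sill or rims is both inside floor and front ledge (ledge x -105 to 0 mm, 158 mm wide). Walls 4 mm thick, tops at 56 mm. Inside: x 2 to 210 mm, y -75 to 75 mm, empty.
- flap (a joint): Flap angle (rad): 0 shut, up to 1.7 open. Upright panel 4 mm thick, 70 mm long, 8 to 54 mm above the board, hinged on a vertical axis at a steel pin on the left doorpost (crate x 0, y 36 mm). Opens only inwards (crate +x); a light spring shuts it (0.012 N m shut, 0.03 wide open: under 1 N at mid-panel). A dish with any part within 70 mm of the hinge axis blocks it or is pushed back.
- doorway (a point): Middle of the doorway in the front wall (crate x = 0), on the floor plate, 6 mm above the board. The doorway is 72 mm wide (crate y -36 to 36 mm) and has nothing across its top: fingers pointing down can travel in through it and leave upwards. The shut flap fills it.
- flap_edge (a point): Middle of the flap's free upright edge, 70 mm from the hinge, 31 mm above the board.
- dish: Round white ceramic food dish, empty, 50 mm across at its foot, 47 mm at its rim, 30 mm tall, wall 5 mm, about 0.15 kg, loose. Origin: centre of its underside; z up. It starts on the ledge, its centre 62 to 74 mm before the doorway and up to 10 mm to either side of its middle.
- dome: Terracotta hideaway dome, 84 mm across, 60 mm tall, loose; a bystander. Origin: centre of its underside.
- ring: Flat willow ring, 72 mm outside, 46 mm hole, 14 mm thick, lying, loose; a bystander. Origin: centre of its underside.
- comb: Steel grooming comb lying flat, 150 mm along its x, 33 mm wide, 5 mm thick, loose; a bystander. Origin: its middle, underside.
- scoop: Clear acrylic scoop, 147 mm along its x, 50 mm wide, 30 mm tall, loose; a bystander. Origin: on its underside, about 6 mm from mid-length, mouth to +x.
There are look-alikes about, which are no part of the job. Of the things like the dish, leave any that is brown, orange or yellow; of the rest the smaller one is meant.

How it is judged:
On the way, in this order (a step that is already met when the one before it is completed fails the run):
1. a finger pushes the flap open while the dish is still wholly outside (value of joint flap above 0.35 rad and contact force between the fingers and flap above 0.03 N and x of dish in the frame of crate below -0.024 m), for 0.05 s.
2. the dish passes the doorway while a finger is on the open flap (value of joint flap above 0.5 rad and contact force between the fingers and flap above 0.03 N and x of dish in the frame of crate between -0.015 and 0.045 m), for 0.1 s.
At the end, for the whole second after the job is handed in: The whole dish stands inside the crate behind the doorway, upright (within 0.1 rad) on the crate's floor and at rest; the flap is shut (under 0.1 rad); dome, ring, comb and scoop lie within 30 mm of where they were (x of dish in the frame of crate between 0.03 and 0.19 m and y of dish in the frame of crate between -0.055 and 0.055 m and z of dish in the frame of crate between 0.002 and 0.011 m and angle between dish's own z axis and vertical below 0.1 rad and value of joint flap below 0.1 rad and linear speed of dish below 0.02 m/s and velocity of joint flap below 0.1 rad/s and distance of each of dome, ring, comb, scoop from where it was at the start of the episode below 0.03 m); the robot touches nothing.
It fails at once if the dish is lifted (more than 10 mm off the floor plate) (height (world z) of dish above 0.016 m).
It fails at once if the dish is tipped (over 0.4 rad) (angle between dish's own z axis and vertical above 0.4 rad).
It fails at once if dome, ring, comb or scoop is disturbed (moved over 30 mm) (distance of any of dome, ring, comb, scoop from where it was at the start of the episode above 0.03 m).
It also fails if it takes over 40 s, if anything falls off the work surface, if the arm or the gripper's body presses on something with over 40 N, if the wrist force passes 120 N, or if a joint passes its speed limit or range.

### The arm

A 6-joint arm with a two-finger parallel gripper is mounted at the origin on the work surface. World frame = base frame: x ahead of the robot, y to its left, z up, the work surface at z = 0. Lengths are in m, angles in rad, forces in N, time in s.
With the tool pointing down it reaches from about 0.275 to 0.875 m from the base axis. Payload 12.5 kg.
Tool frame: the origin (TCP) lies between the finger pads; the fingertips stand 19 mm ahead of it and the grasp point (between the pads) is the TCP; z points along the fingers, y is the line along which they close (so a half turn about z gives the same grasp; the last joint's range is limited). The gripper opens to 85 mm and grips with 20 to 120 N. Pads are 22 mm wide; open, the fingers measure 114 mm over their backs; the gripper's body (76 mm by 85 mm) begins 54 mm behind the grasp point. The pads swing forward as they close: fully open they stand 13 mm farther back than shut.
Start: joints at [-1.235, 0.351, 1.652, -0, 1.139, -0.085], TCP at [0.225, -0.502, 0.25] pointing down, gripper open.
Joint ranges: [-2.75, 2.75], [-0.79, 2.1], [0.01, 2.65], [-1.57, 4.71], [0.07, 3.14], [-2.87, 2.87]. Speed limits (rad/s): [2.22, 2.22, 2.79, 3.14, 3.14, 3.14].

### API

Orientations are given as [roll, pitch, yaw] about the fixed x, y, z axes, in that order (R = Rz(yaw) Ry(pitch) Rx(roll)).
In Python, from cell import arm, cams, nets gives the robot as it stands.
- The arm moves only by the tool servo_tool, never from a script. Its argument "motion" is a list of rows, each a list of 2 entries, a list of its own where there are three numbers: the shift along the tool's x, y, z in mm, then the turn about the tool's z in rad. A call has 1 to 5 rows; each row is the pose to reach, as a shift and turn from the pose commanded when the call began, along the tool's axes at that moment; what a row does not reach only later rows make up. A row lasts 1/12 s, in which the tool goes at most 41.7 mm and 7.16 degrees, less where a joint would pass 70% of its speed; a pose out of reach is approached as far as the arm can. A call with a gripper value outside its range is refused whole. "jaw" is the closure, from 0 (fully open) to 1 (shut), set as the call begins (left out, the last holds). The fingers move at their own pace and stop on an object; "force" is the grip in N (left out, the last holds). Time passes only in rows, so rows that repeat a pose let the fingers close. It gives the time, the measured TCP pose, the force, the opening and the grip force at its end, in the units of the state.
- arm.observe(): the state, without advancing time (a new reading comes with each control period).
- cams.get_image(name): name is "scene" or "top" or "wrist"; returns the picture (384x512x3 uint8, red, green, blue); there is no depth.
- cams.calibration(name): a dict with "fov_y" (degrees; the focal length in pixels is half the picture's height over the tangent of half this angle, whatever the lens; pixels are square), "cx", "cy" (the principal point, pixels), "R" (3x3) and "t" (3): a world point X has camera coordinates R X + t; the wrist camera has in their place "mount" (4x4, takes a point from camera to tool coordinates, whose origin is the TCP and whose axes are the flange's). Camera axes: x right, y down, z forward; pixel columns grow to the right and rows downward; lengths in m; the calibration is good to about 2 mm. A picture is of the moment at which its call begins: read the wrist's pose just before it. calibration takes no time and is no camera call.
- arm.sign_off(): hands the job in; it is judged then, once.
Trained networks look in the newest picture that a camera, given by its name, has taken for a name from the list of things; names that differ only in an ending like _2 or _b are one class to them, and where a whole thing is asked for, a point or a joint stands for the part that bears it (a point fixed in the world has none). Each returns a list of dicts, best first, with "conf" (0 to 1); they miss things now and then, are a little off and sometimes report something else, mostly with a low value. They report only what shows in the picture. A call takes as long as a camera call. They do not tell look-alikes from the thing itself.
- nets.trace(camera, query): "mask" (384x512 bool, what is visible of it) and "bbox" ([left, top, right, bottom] in pixels, round what is visible of it).
The state is a dict: "time": time; "joint_pos": joint angles; "qvel": joint speeds; "effort": joint torques, N m; "position": TCP position; "orientation": TCP orientation; "wrist_force": force on the tool from outside, world axes, zero at the start; "torque": the same for the moment, N m; "finger_gap": finger opening in m; "grip_force": force on a finger pad.
Only numpy, scipy, OpenCV 4.12 (cv2) and the standard library are available. Lean on these libraries where they do the work, as an engineer would, in place of code of your own. Each camera call takes 0.05 s, during which the arm holds its last target. There are 200 camera calls.

## Working session

There is one attempt and no reset: what is moved stays moved. The work goes in short steps, Python scripts to look and compute and a tool call to move; the robot and the scene stay as the last step left them, time stands still between calls to the robot, and variables do not carry over. Pictures are saved under pics/ and viewed, at most 10 in all, crops included, and the job is handed in when it is done.

Besides the shell and the picture viewer there is one more tool, called after "Request:" by a JSON object that holds its "op" and its "data", one argument or row to a line. servo_tool: Moves the arm, as the interface text tells. Its arguments: {"type":"object","properties":{"motion":{"type":"array"},"jaw":{"type":"number"},"force":{"type":"number"}},"required":["motion"]}

```bash
ls; mkdir -p pics
cat > h.py <<'E'
import numpy as np, cv2
from cell import arm, cams, nets
def K(c):
    f=192/np.tan(np.radians(c["fov_y"])/2); return f,c["cx"],c["cy"]
def ray(name,uv,z):
    c=cams.calibration(name); f,cx,cy=K(c); R=np.array(c["R"]);t=np.array(c["t"])
    d=R.T@np.array([(uv[0]-cx)/f,(uv[1]-cy)/f,1]); o=-R.T@t
    return o+d*(z-o[2])/d[2]
def proj(name,X):
    c=cams.calibration(name); f,cx,cy=K(c); p=np.array(c["R"])@np.array(X)+np.array(c["t"])
    return np.array([f*p[0]/p[2]+cx,f*p[1]/p[2]+cy])
def save(fn,im): cv2.imwrite(fn,cv2.cvtColor(im,cv2.COLOR_RGB2BGR))
E
python3 - <<'E'
from h import *
a=cams.get_image("top");b=cams.get_image("scene")
print({k:(np.round(v,3).tolist() if k not in() else v) for k,v in cams.calibration("top").items() if not isinstance(v,str)})
print({k:np.round(v,3).tolist() for k,v in cams.calibration("wrist").items() if not isinstance(v,str)})
for n in("top","scene"):
  for q in("dish","crate","flap","dome","ring","comb","scoop"):
    for r in nets.trace(n,q)[:4]: print(n,q,round(r["conf"],2),np.round(r["bbox"]).tolist())
save("pics/top.png",cv2.resize(a,(800,600)));save("pics/scene.png",cv2.resize(b,(800,600)))
s=arm.observe();print(s["position"],s["orientation"],s["finger_gap"])
E
```

```text
pics
{'fov_y': 50.035, 'cx': 253.533, 'cy': 191.45, 'R': [[0.006, -1.0, 0.012], [-0.996, -0.007, -0.089], [0.089, -0.011, -0.996]], 't': [0.037, 0.52, 0.952]}
{'fov_y': 60.998, 'cx': 251.759, 'cy': 193.094, 'mount': [[0.002, -0.949, -0.316, 0.08], [1.0, 0.002, 0.001, 0.0], [-0.0, -0.316, 0.949, -0.124], [0.0, 0.0, 0.0, 1.0]]}
top dish 0.91 [263.0, 217.0, 282.0, 236.0]
top dish 0.76 [146.0, 266.0, 173.0, 296.0]
top dish 0.72 [202.0, 262.0, 225.0, 288.0]
top dish 0.56 [354.0, 235.0, 374.0, 255.0]
top crate 0.88 [206.0, 95.0, 306.0, 247.0]
top dome 0.65 [323.0, 176.0, 359.0, 210.0]
top ring 0.85 [183.0, 206.0, 218.0, 235.0]
top comb 0.76 [298.0, 85.0, 315.0, 144.0]
top scoop 0.81 [158.0, 122.0, 187.0, 182.0]
scene dish 0.97 [141.0, 151.0, 166.0, 188.0]
scene dish 0.81 [124.0, 187.0, 153.0, 210.0]
scene dish 0.71 [252.0, 132.0, 274.0, 152.0]
scene dish 0.7 [218.0, 170.0, 239.0, 190.0]
scene flap 0.63 [234.0, 181.0, 262.0, 211.0]
scene dome 0.86 [147.0, 208.0, 190.0, 247.0]
scene ring 0.72 [280.0, 155.0, 313.0, 178.0]
scene comb 0.62 [213.0, 262.0, 267.0, 324.0]
scene scoop 0.61 [324.0, 186.0, 380.0, 240.0]
scene scoop 0.61 [214.0, 264.0, 265.0, 324.0]
[ 0.22471306 -0.50198342  0.25031331] [ 3.14157881e+00 -5.03741370e-06  4.20840107e-01] 0.08538259894951125
```

View pics/top.png

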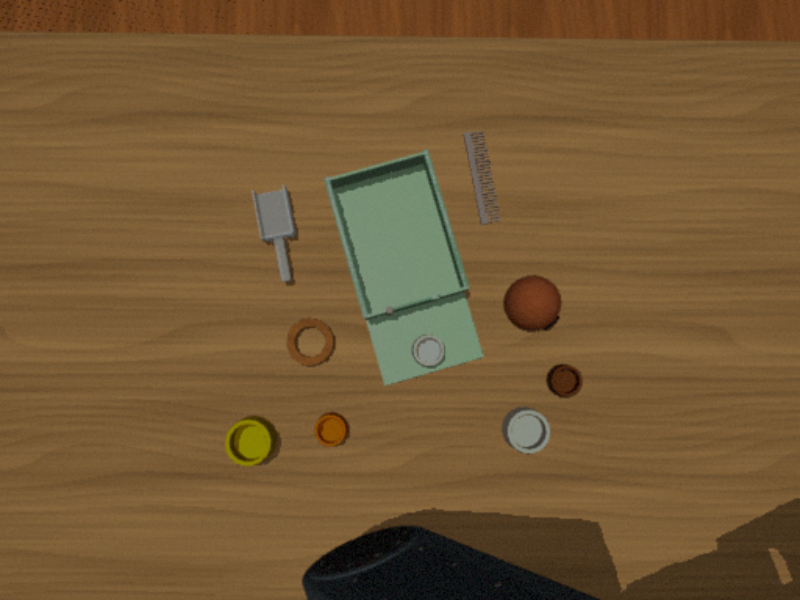

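View pics/scene.png

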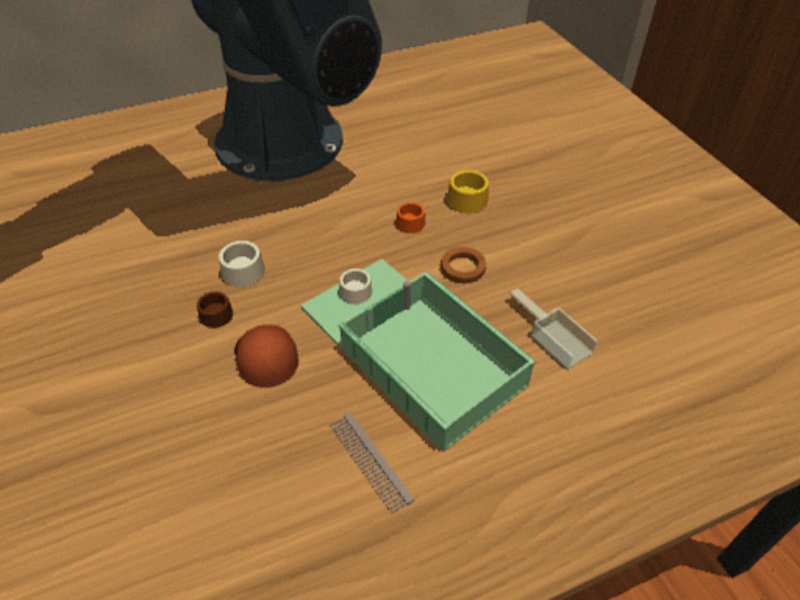

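Candidates in the top picture (800×600 px): small white dish on the ledge (428,351), larger white one (527,431), orange (331,430), yellow (250,442) and brown (564,381). By the description, the small white one on the ledge is the target. Next I'll fit the crate and dish poses and check with one close crop.

```bash
cat > fit.py <<'E'
from h import *
from scipy.optimize import least_squares
def Tc(p,q):
    c,s=np.cos(p[2]),np.sin(p[2]); q=np.array(q); return np.array([p[0]+c*q[0]-s*q[1],p[1]+s*q[0]+c*q[1],q[2]])
pts={(214,79,56):(326,180),(214,-79,56):(428,152),(-2,-79,56):(467,291),(-2,79,56):(367,317),(-105,79,6):(385,384),(-105,-79,6):(483,356)}
pts2={(214,-79,56):(443,434),(214,79,56):(532,364),(-2,79,56):(427,277),(-2,-79,56):(342,326),(-105,79,6):(383,262),(-105,-79,6):(303,306)}
P=[(n,np.array(k)/1000,np.array(v)*.64) for n,d in(("top",pts),("scene",pts2)) for k,v in d.items()]
res=lambda p,n=None:np.concatenate([proj(c,Tc(p,k))-v for c,k,v in P if n in(None,c)])
E
python3 - <<'E'
from fit import *
for n in("top","scene",None):
    r=least_squares(res,[.45,-.03,.25],args=(n,)); print(n,np.round(r.x,4),np.round(r.fun,1))
p=r.x
# dish: rim circle + foot: match mask bbox by projecting cylinder
for n in("top","scene"):
    cams.get_image(n)
    tr=[t for t in nets.trace(n,"dish")]
    g0=proj(n,Tc(p,[-.068,0,.02]))
    t=min(tr,key=lambda t:np.hypot(*(np.array([(t["bbox"][0]+t["bbox"][2])/2,(t["bbox"][1]+t["bbox"][3])/2])-g0)))
    m=t["mask"];ys,xs=np.nonzero(m);bb=np.array([xs.min(),ys.min(),xs.max()+1,ys.max()+1])
    a=np.linspace(0,6.28,60)
    def f(q):
        X=[proj(n,Tc(p,[q[0]+r*np.cos(t),q[1]+r*np.sin(t),z])) for r,z in((.025,.006),(.0235,.036)) for t in a]
        X=np.array(X); return np.r_[X.min(0),X.max(0)]-bb
    s=least_squares(f,[-.068,0]); print(n,"dish crate",np.round(s.x*1000,1),np.round(s.fun,1),m.sum())
img=cams.get_image("top")[165:255,190:310]; img=cv2.resize(img,None,fx=6,fy=6,interpolation=cv2.INTER_CUBIC)
for X in[(0,36,54),(0,-36,54),(0,36,6),(0,-36,6),(-105,79,6),(-105,-79,6),(-2,79,56),(-2,-79,56)]:
    u=(proj("top",Tc(p,np.array(X)/1000))-[190,165]+.5)*6; cv2.circle(img,tuple(int(v) for v in u),3,(255,0,0),-1)
save("pics/crop.png",img)
E
```

```text
top [0.5118 0.011  0.2824] [ 0.  -0.7  0.  -0.6  1.1 -1.1 -1.2  0.9 -0.3  0.9  0.4  0.6]
scene [0.5207 0.01   0.2708] [ 0.3 -0.7  1.6  1.5 -0.2 -1.6 -1.8  0.1  0.8 -0.7 -0.8  0.6]
None [0.5156 0.0108 0.2762] [ 0.6 -2.6  0.7 -2.2  1.2 -2.6 -1.2 -0.9 -0.6 -0.9  0.3 -0.7  0.2 -3.2
  0.9 -0.8 -0.9 -3.2 -2.1 -1.6  0.1 -2.1 -1.2 -0.8]
top dish crate [-76.1   1.6] [-0.7  0.   0.7 -0. ] 335
scene dish crate [-73.    1.4] [-0.5 -0.8  0.5  0.7] 374
```

View pics/crop.png

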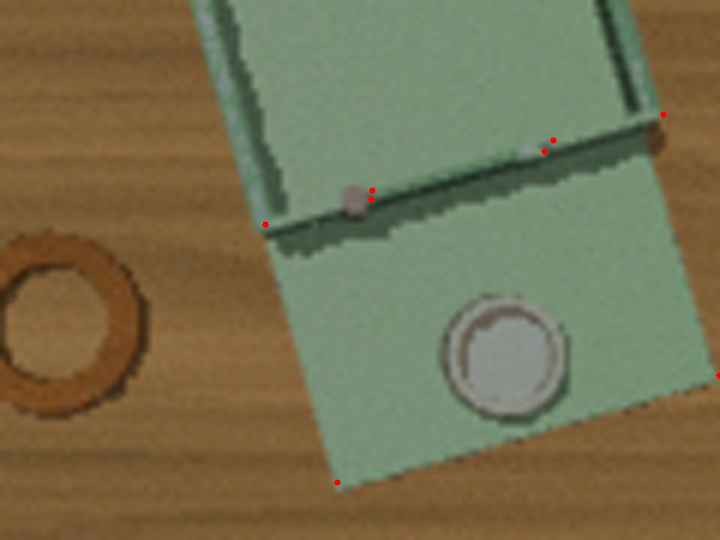

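The crop shows the small white dish at crop px (505,356) on the ledge, with the flap shut behind it and the steel pin at (355,200). The choice is confirmed. Next I move above it with the tool's y along the crate's x.

Request:
{"op": "servo_tool", "data": {
  "motion": [
    [[41,-36,0],0],
    [[82,-72,0],0],
    [[123,-108,0],0],
    [[150,-130,0],0],
    [[165,-145,0],0]
  ],
  "jaw": 0
}}

```text
time: 1.47
position: [0.3119, -0.3109, 0.2503]
orientation: [3.141, -0.0, 0.42]
wrist_force: [1.4, -0.0, 0.3]
finger_gap: 0.0851
grip_force: 0.0
```

Request:
{"op": "servo_tool", "data": {
  "motion": [
    [[31,-27,0],0],
    [[62,-54,0],0],
    [[93,-81,0],0],
    [[124,-107,0],0],
    [[155,-134,0],0]
  ]
}}

```text
time: 1.88
position: [0.3987, -0.1252, 0.2506]
orientation: [3.141, -0.001, 0.421]
wrist_force: [0.4, -1.0, 0.8]
finger_gap: 0.0853
grip_force: 0.0
```

Request:
{"op": "servo_tool", "data": {
  "motion": [
    [[31,-27,15],0],
    [[62,-54,30],0],
    [[92,-80,50],0],
    [[92,-80,50],0],
    [[92,-80,50],0]
  ]
}}

```text
time: 2.3
position: [0.4495, -0.0147, 0.1993]
orientation: [-3.14, 0.002, 0.424]
wrist_force: [-0.2, -0.1, 0.3]
finger_gap: 0.0859
grip_force: 0.0
```

Request:
{"op": "servo_tool", "data": {
  "motion": [
    [[0,0,0],-0.12],
    [[0,0,0],-0.24],
    [[0,0,0],-0.36],
    [[0,0,0],-0.48],
    [[0,0,0],-0.6]
  ]
}}

```text
time: 2.72
position: [0.4494, -0.0178, 0.2011]
orientation: [3.141, -0.0, 1.025]
wrist_force: [1.0, -0.8, -0.4]
finger_gap: 0.0855
grip_force: 0.0
```

Request:
{"op": "servo_tool", "data": {
  "motion": [
    [[0,0,0],-0.12],
    [[0,0,0],-0.24],
    [[0,0,0],-0.36],
    [[0,0,0],-0.48],
    [[0,0,0],-0.6]
  ]
}}

```text
time: 3.13
position: [0.4494, -0.0178, 0.2011]
orientation: [3.141, 0.0, 1.625]
wrist_force: [0.5, 0.2, -0.7]
finger_gap: 0.0855
grip_force: 0.0
```

Request:
{"op": "servo_tool", "data": {
  "motion": [
    [[0,0,0],-0.12],
    [[0,0,0],-0.228],
    [[0,0,0],-0.228],
    [[0,0,0],-0.228]
  ]
}}

```text
time: 3.47
position: [0.4495, -0.0174, 0.2009]
orientation: [3.141, 0.0, 1.844]
wrist_force: [-0.1, 0.5, -0.1]
finger_gap: 0.0855
grip_force: 0.0
```

```bash
cat > w.py <<'E'
from h import *
from scipy.spatial.transform import Rotation as Rn
def wcam():
    s=arm.observe(); im=cams.get_image("wrist"); c=cams.calibration("wrist")
    T=np.eye(4);T[:3,:3]=Rn.from_euler("xyz",s["orientation"]).as_matrix();T[:3,3]=s["position"]
    return s,im,c,T@np.array(c["mount"])
def wproj(c,M,X):
    q=M[:3,:3].T@(np.array(X)-M[:3,3]); f,cx,cy=K(c); return np.array([f*q[0]/q[2]+cx,f*q[1]/q[2]+cy])
def wray(c,M,uv,z):
    f,cx,cy=K(c); d=M[:3,:3]@[(uv[0]-cx)/f,(uv[1]-cy)/f,1]; return M[:3,3]+d*(z-M[2,3])/d[2]
E
python3 - <<'E'
from w import *
s,im,c,M=wcam(); print(s["time"],s["position"],s["orientation"],s["finger_gap"])
np.savez("w1.npz",M=M,im=im)
r=nets.trace("wrist","dish")
for t in r: print(t["conf"],t["bbox"])
if r: np.savez("w1m.npz",m=r[0]["mask"])
save("pics/w1.png",cv2.resize(im,(800,600)))
E
```

```text
3.4667 [ 0.44950122 -0.01740847  0.20086258] [3.14087024e+00 4.67008222e-04 1.84419964e+00] 0.08548303623196726
0.73 [142.6, 299.2, 187.2, 348.9]
0.7 [223.3, 135.8, 274.3, 193.1]
0.63 [66.1, 226.3, 143.2, 304.0]
```

View pics/w1.png

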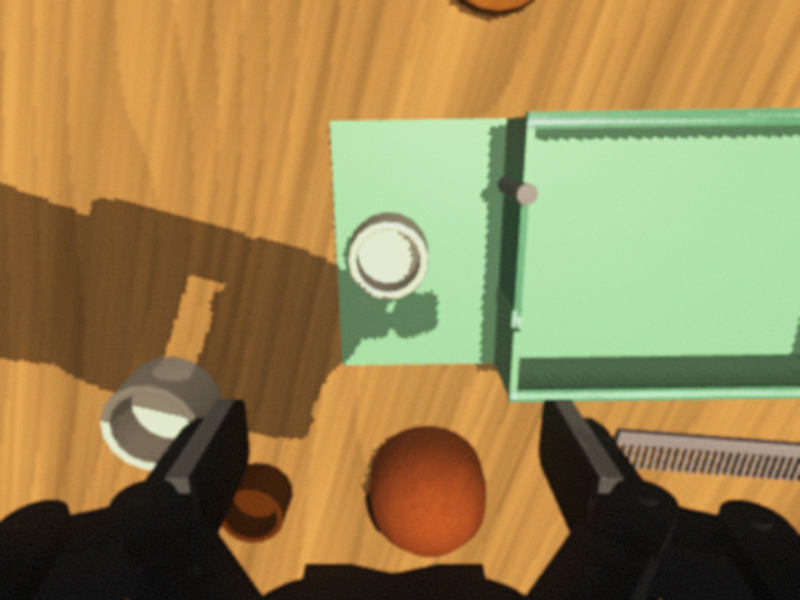

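Wrist view: dish at (388,257), ledge corners (331,121)/(345,364), pin top (527,193), front wall top corners (528,113)/(513,400). The open fingertips show about 6 mm ahead of the TCP.

Run:
```python
from w import *
from fit import Tc,least_squares
d=np.load("w1.npz");M=d["M"];c=cams.calibration("wrist")
cams.get_image("wrist")
W={(-105,79,6):(331,121),(-105,-79,6):(345,364),(-2,79,56):(528,113),(-2,-79,56):(513,400)}
res=lambda p:np.concatenate([wproj(c,M,Tc(p,np.array(k)/1000))-np.array(v)*.64 for k,v in W.items()])
r=least_squares(res,[.515,.0108,.278]);p=r.x;print(np.round(p,4),np.round(r.fun,1))
print("pin",wproj(c,M,Tc(p,[0,.036,.056]))/.64,"edge",wproj(c,M,Tc(p,[0,-.034,.054]))/.64)
t=[t for t in nets.trace("wrist","dish") if 200<t["bbox"][0]<260][0];bb=np.array(t["bbox"])
a=np.linspace(0,6.28,60)
def f(q):
    X=np.array([wproj(c,M,Tc(p,[q[0]+r*np.cos(t),q[1]+r*np.sin(t),z])) for r,z in((.025,.006),(.0235,.036)) for t in a]); return np.r_[X.min(0),X.max(0)]-bb
s=least_squares(f,[-.068,0]);print("dish",np.round(s.x*1000,1),np.round(s.fun,1))
o=arm.observe()
D=o["position"][:2]-p[:2];cc,ss=np.cos(p[2]),np.sin(p[2])
print("tcp crate",(cc*D[0]+ss*D[1])*1000,(-ss*D[0]+cc*D[1])*1000,"yaw err",o["orientation"][2]-p[2]-np.pi/2)
```

```text
[0.5139 0.0114 0.2983] [ 0.4  0.1  0.5  0.4 -0.1  0.7 -0.8 -1.6]
pin [526.73442541 201.71283909] edge [518.50158615 325.43330219]
dish [-72.9  -2.1] [-2.4  0.9  2.4 -0.8]
tcp crate -69.81063803304068 -7.900872583102056 yaw err -0.022821083466388892
```

Request:
{"op": "servo_tool", "data": {
  "motion": [
    [[6,7,30],-0.012],
    [[6,7,60],-0.012],
    [[6,7,90],-0.012],
    [[6,7,110],-0.012],
    [[6,7,110],-0.012]
  ]
}}

```text
time: 4.08
position: [0.4527, -0.0085, 0.0872]
orientation: [-3.136, -0.002, 1.86]
wrist_force: [-0.3, 0.7, 0.5]
finger_gap: 0.0854
grip_force: 0.0
```

Run:
```python
from w import *
s,im,c,M=wcam(); print(s["time"],s["position"],s["orientation"])
np.savez("w2.npz",M=M,im=im)
for t in nets.trace("wrist","dish"): print(t["conf"],t["bbox"])
save("pics/w2.png",cv2.resize(im,(800,600)))
```

```text
4.0833 [ 0.45266957 -0.00851455  0.0872282 ] [-3.13617790e+00 -2.34398660e-03  1.85952904e+00]
0.77 [0.0, 295.8, 76.2, 335.3]
0.68 [199.3, 175.5, 275.4, 261.1]
```

View pics/w2.png

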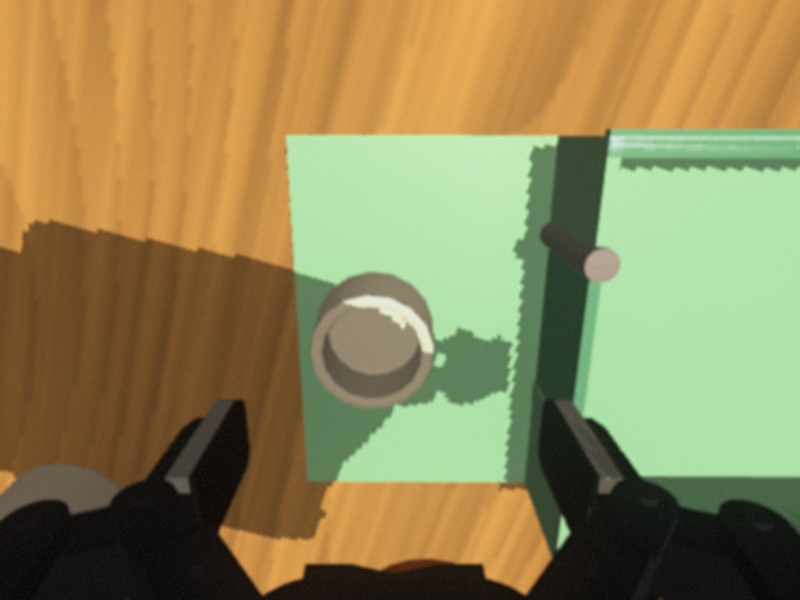

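Run:
```python
from w import *
d=np.load("w2.npz");M=d["M"];c=cams.calibration("wrist");s=arm.observe()
R=Rn.from_euler("xyz",s["orientation"]).as_matrix()
for n,uv,z in[("dish rim L",(312,352),.036),("dish rim R",(434,352),.036),("rim top",(373,297),.036),("rim bot",(373,408),.036),("ledge corner y79",(288,135),.006),("ledge y-79",(308,482),.006),("wall top y79",(608,130),.056),("wall top y-79",(560,550),.056),("wall foot y79",(557,137),.006),("wall foot y-79",(525,485),.006),("pin",(602,265),.056)]:
    X=wray(c,M,np.array(uv)*.64,z); q=R.T@(X-s["position"]); print(n,"left %.1f fwd %.1f"%(q[0]*1e3,q[1]*1e3))
print(s["position"],s["orientation"])
```

```text
dish rim L left 3.4 fwd -33.4
dish rim R left 3.6 fwd 12.3
rim top left 25.2 fwd -10.3
rim bot left -20.3 fwd -10.8
ledge corner y79 left 80.7 fwd -43.5
ledge y-79 left -78.1 fwd -44.0
wall top y79 left 82.4 fwd 59.0
wall top y-79 left -69.8 fwd 61.0
wall foot y79 left 80.1 fwd 59.5
wall foot y-79 left -79.3 fwd 60.4
pin left 42.3 fwd 62.4
[ 0.45464651 -0.00876824  0.09053817] [-3.14075336e+00 -3.61799675e-04  1.85993418e+00]
```

Request:
{"op": "servo_tool", "data": {
  "motion": [
    [[3,-2,10],0],
    [[3,-2,25],0],
    [[3,-2,40],0],
    [[3,-2,54],0],
    [[3,-2,60],0]
  ]
}}

```text
time: 4.6
position: [0.4524, -0.0065, 0.0306]
orientation: [3.141, 0.0, 1.86]
wrist_force: [-0.5, -0.5, -0.4]
finger_gap: 0.0854
grip_force: 0.0
```

Request:
{"op": "servo_tool", "data": {
  "motion": [
    [[0,0,4],0],
    [[0,0,7],0],
    [[0,0,8],0],
    [[0,0,8],0]
  ]
}}

```text
time: 4.93
position: [0.4522, -0.0065, 0.0228]
orientation: [3.141, 0.0, 1.861]
wrist_force: [-0.2, -0.3, 0.5]
finger_gap: 0.0856
grip_force: 0.0
```

Run:
```python
from w import *
s,im,c,M=wcam(); print(s["time"],s["position"],s["orientation"],s["wrist_force"])
b=cams.get_image("scene")[130:230,180:310]
save("pics/w3.png",np.vstack([cv2.resize(im,(400,300)),cv2.resize(b,(400,300),interpolation=cv2.INTER_CUBIC)]))
```

```text
4.9333 [ 0.4522402  -0.00645494  0.02281397] [3.14079456e+00 3.38050390e-04 1.86070930e+00] [-0.23969694 -0.25894994  0.53155525]
```

View pics/w3.png

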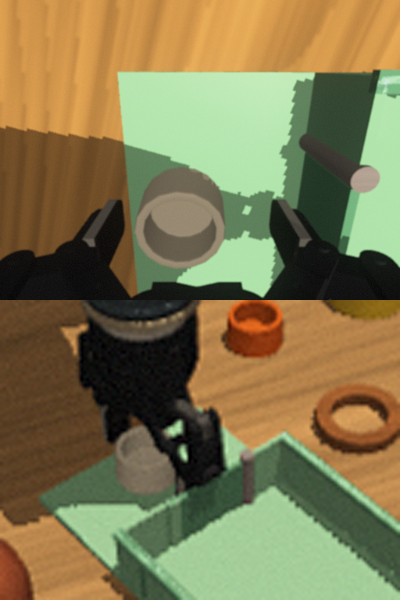

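Finger A stands before the flap (wrist part, px (290,235)), finger B behind the dish (110,230), all clear. Now I open the flap.

Request:
{"op": "servo_tool", "data": {
  "motion": [
    [[0,8,0],0],
    [[0,16,0],0],
    [[0,24,0],0],
    [[0,32,0],0],
    [[0,38,0],0]
  ]
}}

```text
time: 5.45
position: [0.4893, 0.0048, 0.0223]
orientation: [3.141, 0.0, 1.861]
wrist_force: [-2.7, -0.9, 2.4]
finger_gap: 0.0855
grip_force: 1.3
```

Request:
{"op": "servo_tool", "data": {
  "motion": [
    [[0,3,0],0],
    [[0,4,0],0],
    [[0,4,0],0]
  ],
  "jaw": 0.15
}}

```text
time: 5.7
position: [0.4955, 0.0056, 0.0241]
orientation: [3.135, 0.002, 1.861]
wrist_force: [0.2, -1.2, 18.8]
finger_gap: 0.0729
grip_force: 6.4
```

Run:
```python
from w import *
s,im,c,M=wcam(); print(s["time"],s["position"],s["finger_gap"],s["grip_force"],s["wrist_force"])
b=cams.get_image("scene")[130:230,180:310]
save("pics/w4.png",np.vstack([cv2.resize(im,(400,300)),cv2.resize(b,(400,300),interpolation=cv2.INTER_CUBIC)]))
```

```text
5.7 [0.49549142 0.00561157 0.02409541] 0.0728809266037912 6.414048504084349 [ 0.17808519 -1.15678105 18.75040032]
```

View pics/w4.png

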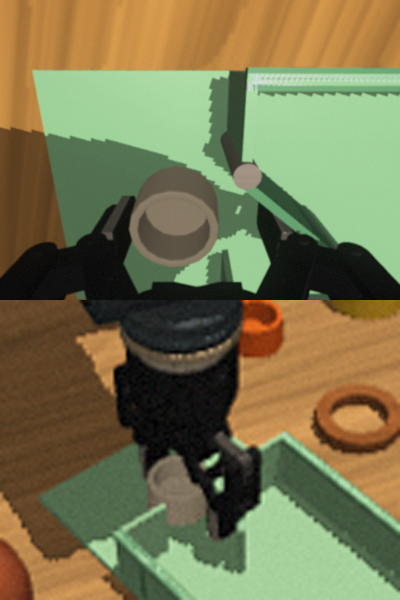

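Flap is open about 60° with the dish behind and still outside. The 18.8 N upward force shows the tips reached the floor as the jaw closed, so I raise 6 mm and then push through.

Request:
{"op": "servo_tool", "data": {
  "motion": [
    [[0,0,-4],0],
    [[0,0,-6],0],
    [[0,4,-6],0],
    [[0,9,-6],0],
    [[0,14,-6],0]
  ]
}}

```text
time: 6.22
position: [0.5056, 0.0098, 0.028]
orientation: [-3.141, -0.0, 1.861]
wrist_force: [-2.3, -0.3, 2.3]
finger_gap: 0.0728
grip_force: 1.4
```

Request:
{"op": "servo_tool", "data": {
  "motion": [
    [[0,5,0],0],
    [[0,10,0],0],
    [[0,15,0],0],
    [[0,20,0],0],
    [[0,25,0],0]
  ]
}}

```text
time: 6.63
position: [0.5301, 0.0169, 0.0282]
orientation: [3.141, 0.0, 1.861]
wrist_force: [-1.5, -1.1, -1.4]
finger_gap: 0.0728
grip_force: 0.5
```

Run:
```python
from w import *
s,im,c,M=wcam(); print(s["time"],s["position"],s["finger_gap"],s["grip_force"],s["wrist_force"])
b=cams.get_image("scene")[130:230,180:310]
save("pics/w5.png",np.vstack([cv2.resize(im,(400,300)),cv2.resize(b,(400,300),interpolation=cv2.INTER_CUBIC)]))
```

```text
6.6333 [0.530058   0.01694515 0.0281755 ] 0.0728319569918822 0.5180966702960177 [-1.47928088 -1.11058921 -1.35185865]
```

View pics/w5.png

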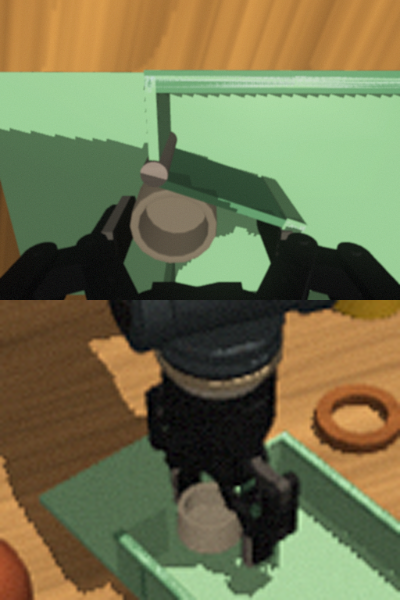

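The flap rests on the front finger (wrist part, px (290,225)) and the dish is in the doorway (175,220). I keep pushing.

Request:
{"op": "servo_tool", "data": {
  "motion": [
    [[0,5,0],0],
    [[0,10,0],0],
    [[0,15,0],0],
    [[0,21,0],0],
    [[0,27,0],0]
  ]
}}

```text
time: 7.15
position: [0.5559, 0.0246, 0.0283]
orientation: [-3.141, 0.0, 1.861]
wrist_force: [-0.8, -0.4, 0.0]
finger_gap: 0.0727
grip_force: 0.9
```

Request:
{"op": "servo_tool", "data": {
  "motion": [
    [[0,7,0],0],
    [[0,14,0],0],
    [[0,21,0],0],
    [[0,28,0],0],
    [[0,35,0],0]
  ]
}}

```text
time: 7.57
position: [0.5896, 0.0347, 0.0283]
orientation: [3.142, 0.0, 1.861]
wrist_force: [-1.3, -1.8, 1.0]
finger_gap: 0.0726
grip_force: 0.9
```

Request:
{"op": "servo_tool", "data": {
  "motion": [
    [[0,8,0],0],
    [[0,16,0],0],
    [[0,24,0],0],
    [[0,32,0],0],
    [[0,38,0],0]
  ]
}}

```text
time: 7.98
position: [0.6263, 0.0457, 0.0283]
orientation: [3.141, 0.0, 1.861]
wrist_force: [-1.4, 0.2, 0.8]
finger_gap: 0.0719
grip_force: 0.5
```

Run:
```python
from w import *
s,im,c,M=wcam(); print(s["time"],s["position"],s["finger_gap"],s["grip_force"],s["wrist_force"])
b=cams.get_image("scene")[130:250,180:340]
save("pics/w6.png",np.vstack([cv2.resize(im,(400,300)),cv2.resize(b,(400,300),interpolation=cv2.INTER_CUBIC)]))
```

```text
7.9833 [0.62630243 0.04569848 0.02829241] 0.07190402142233415 0.5486423977717436 [-1.3561097   0.21094933  0.80207723]
```

View pics/w6.png

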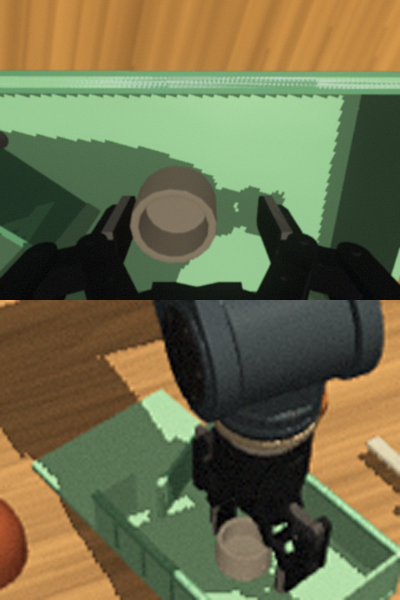

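Request:
{"op": "servo_tool", "data": {
  "motion": [
    [[0,6,0],0],
    [[0,12,0],0],
    [[0,13,0],0],
    [[0,11,0],0],
    [[0,7,0],0]
  ]
}}

```text
time: 8.5
position: [0.6321, 0.0474, 0.0283]
orientation: [3.141, 0.0, 1.861]
wrist_force: [0.3, -0.7, -0.8]
finger_gap: 0.0726
grip_force: 0.0
```

Request:
{"op": "servo_tool", "data": {
  "motion": [
    [[0,0,-8],0],
    [[0,0,-18],0],
    [[0,0,-30],0],
    [[0,0,-45],0],
    [[0,0,-65],0]
  ]
}}

```text
time: 8.92
position: [0.6317, 0.0473, 0.0945]
orientation: [-3.141, -0.0, 1.861]
wrist_force: [-0.5, -0.4, -0.4]
finger_gap: 0.0726
grip_force: 0.0
```

Request:
{"op": "servo_tool", "data": {
  "motion": [
    [[0,0,-30],0],
    [[0,0,-60],0],
    [[0,0,-90],0],
    [[0,0,-120],0],
    [[0,0,-120],0]
  ]
}}

```text
time: 9.33
position: [0.6344, 0.0474, 0.2213]
orientation: [3.131, 0.003, 1.861]
wrist_force: [1.1, -0.1, 0.5]
finger_gap: 0.0726
grip_force: 0.0
```

Request:
{"op": "servo_tool", "data": {
  "motion": [
    [[0,-40,0],0],
    [[0,-80,0],0],
    [[0,-110,0],0],
    [[0,-110,0],0],
    [[0,-110,0],0]
  ]
}}

```text
time: 9.75
position: [0.5259, 0.0156, 0.2146]
orientation: [3.14, 0.001, 1.86]
wrist_force: [-0.3, -1.0, 0.5]
finger_gap: 0.0722
grip_force: 0.0
```

Run:
```python
from w import *
s,im,c,M=wcam(); print(s["time"],s["position"],s["wrist_force"])
b=cams.get_image("scene")[110:270,140:350]
save("pics/w7.png",np.vstack([cv2.resize(im,(400,300)),cv2.resize(b,(400,300),interpolation=cv2.INTER_CUBIC)]))
```

```text
9.75 [0.52592861 0.01560465 0.21462313] [-0.28764638 -1.00292717  0.50079867]
```

View pics/w7.png

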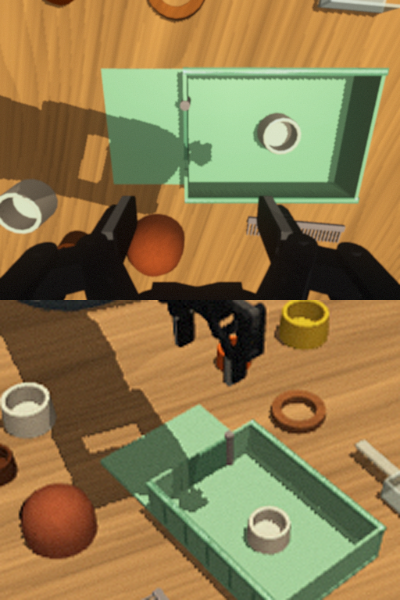

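The dish stands upright well inside at wrist px (278,134). The flap is shut, the bystanders are untouched and the fingers are clear, so I hand in.

```bash
python3 -c "
from cell import arm
print(arm.sign_off())"
```

```text
the job is handed in; nothing more can be done
None
```

The dish was pushed through the flap and, in the last picture, stood upright inside the crate with the flap shut and the gripper clear; the job is handed in at about 10 s, though the sign-off gave no verdict.

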